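Raise the sign mast on the nut stall

ROBOT

A 7-joint arm with a two-finger parallel gripper is mounted at the origin on the work surface. World frame = base frame: x ahead of the robot, y to its left, z up, the work surface at z = 0. Lengths are in m, angles in rad, forces in N, time in s.
With the tool pointing down it reaches from about 0.425 to 1.025 m from the base axis. Payload 9.4 kg.
Tool frame: the origin (TCP) lies midway between the tips of the shut fingers; the grasp point (between the pads) lies 19 mm behind it; z points along the fingers, y is the direction in which the jaws open and shut (so a half turn about z gives the same grasp; the last joint's range is limited). The gripper opens to 93 mm and grips with 3 to 60 N. Pads are 15 mm wide; open, the fingers measure 128 mm over their backs; the gripper's body (75 mm by 188 mm) begins 65 mm behind the grasp point.
Start: joints at [1.132, 0.599, -0.003, 1.599, 0.002, 0.943, -0.08], TCP at [0.257, -0.678, 0.219] pointing down, gripper open.
Joint ranges: [-2.57, 2.57], [-0.35, 1.97], [-1.29, 1.29], [0.11, 2.56], [-1.05, 4.19], [0.11, 1.86], [-2.63, 2.63]. Speed limits (rad/s): [2.22, 2.22, 3.01, 3.01, 3.14, 3.14, 3.14].

INTERFACE

Orientations are given as a unit quaternion [x, y, z, w].
In Python, from plant import sense, capture, finish_job gives the robot as it stands. The module is installed in compiled form; this text tells all that it offers.
- The arm moves only by the tool step_arm, never from a script. Its argument "rows" is one flat list of numbers, 6 for each row, row after row: the shift along the tool's x, y, z each as a share of 0.03 m, from -1 to 1, then the turn, a rotation vector about the tool's x, y, z each as a share of 6 degrees, from -1 to 1. In form: [dx, dy, dz, rx, ry, rz, dx, dy, dz, rx, ry, rz, ...]. A call has 1 to 20 rows; each row shifts and turns the pose as measured when the row begins, along the tool's axes as they then stand; what a row does not reach is not made up. A row lasts 1/8 s, in which the tool goes at most 62.5 mm and 10.7 degrees, less where a joint would pass 70% of its speed; a pose out of reach is approached as far as the arm can. A call with a number of a shift or a turn outside -1 to 1 is refused whole. A call with a gripper value outside its range is refused whole. "jaw" is the closure, from -1 (fully open) to 1 (shut), set as the call begins (left out, the last holds). The fingers move at their own pace and stop on an object; the grip force is fixed at half the most. Time passes only in rows, so rows that do not move let the fingers close. It gives the time, the measured TCP pose, the force and the opening at its end, in the units of the state.
- sense(): the state, without advancing time (a new reading comes with each control period).
- capture(name): name is "side" or "top" or "wrist"; returns a dict with "pixels" (384x512x3 uint8, blue, green, red), "range_z" (384x512 float32, m along the optical axis (not along the pixel's ray), 0 where there is no reading), "fx", "fy", "cx", "cy" (pixels), "distortion" ([k1, k2, p1, p2, k3] as OpenCV has them; the pictures are not rectified), "cam_to_world" (4x4, takes a point from camera to world coordinates); the wrist camera has in their place "T_tool_cam" (4x4, takes a point from camera to tool coordinates, whose origin is the TCP and whose axes are the flange's). Camera axes: x right, y down, z forward; pixel columns grow to the right and rows downward; lengths in m; the calibration is good to about 2 mm. A picture is of the moment at which its call begins: read the wrist's pose just before it.
- finish_job(): hands the job in, once; it reports no verdict.
The state is a dict: "time_s": time; "joints": joint angles; "joint_vel": joint speeds; "effort": joint torques, N m; "ee_pos": TCP position; "tool_rot": TCP orientation; "wrist_force": force on the tool from outside, world axes, zero at the start; "ft_torque": the same for the moment, N m; "opening": finger opening in m.
Only numpy, scipy, OpenCV 4.12 (cv2) and the standard library are available. Lean on these libraries where they do the work, as an engineer would, in place of code of your own. Each camera call takes 0.05 s, during which the arm holds its last target.

TASK

Get the telescoping sign mast on the stall ready for customers: press the two locking plugs in its foot down fully home, then squeeze the grip at the top of the mast so that its release button is pressed in, and draw the mast straight up past its first stop to its second stop, fully extended. Finish while holding it up there: it has no lock at the top and sinks if let go. Do not knock or push the jar, scoop, tape roll, weight and cup standing around it.

Things in the scene. Friction and masses are not known exactly. Their poses are not given: they have to be found in the camera images.
- mast_foot: Grey painted metal foot plate of the mast, fixed to the table: 100 (its x) x 310 (its y) x 20 mm. Origin at the centre of its underside on the table; z up. The mast rises upright from its centre; the plugs stand at y = +120 mm and y = -120 mm on 16 mm high round bosses (38 mm diameter). Its x axis points to the side on which the mast's button and sign card are.
- plug_left_top (a point): Centre of the top face of the round black plastic locking plug at y = +120 mm of the foot: head 30 mm diameter, 18 mm high, on a steel stem. It moves only up and down, with about 7 N of friction, stays where it is left. At the start it stands 8 to 12 mm proud; fully home its head rests on the boss and the top face is 54 mm above the table.
- plug_right_top (a point): The same for the plug at y = -120 mm of the foot.
- plug_left (a joint): How far the left plug is pressed down, m: starts at 0 to 0.004, 0.012 is fully home.
- plug_right (a joint): How far the right plug is pressed down, m: starts at 0 to 0.004, 0.012 is fully home.
- grip (a point): Centre of the black plastic grip sleeve on top of the mast: a block 34 (x) x 40 (y) x 56 mm (z), sides parallel to the foot's axes, its centre 152 mm above the table while the mast is pushed in and 292 mm when fully extended. It slides only straight up and down. A blank sign card in an aluminium frame (106 mm wide, 70 mm high, 5 mm thick) hangs from it: 57 mm out on the foot's +x side, its upper edge 43 mm below the grip's centre, and it goes up with the grip.
- button_face (a point): Centre of the outer face of the release button, a plain grey plastic block 24 mm wide and 32 mm high that stands 7 mm out of the grip's +x face, at the height of the grip's centre (so 41 mm across button and grip; 35 mm with the button in). It moves along the foot's x axis. While it is out the mast is caught and cannot be drawn up; a gripper closing along the foot's x axis on the grip presses it in.
- button (a joint): How far the button is pressed in, m: 0 out, 0.006 fully in; sprung, 2 N to start and 6.3 N fully in. The catch lets go beyond 0.003 to 0.004.
- top_tube (a joint): How far the upper, thin section (which carries the grip) is drawn out, m: 0 to 0.07, where the first stop is. It weighs about 2.5 N, has 1 N of friction and sinks back if let go.
- mid_tube (a joint): How far the middle section is drawn out, m: 0 to 0.07. It follows once the upper section is at the first stop, with 6 N of friction more; at 0.07 the mast is at its second stop and stops hard.
- jar_mid (a point): Bystander: middle of a closed glass jar, 64 mm diameter, 85 mm high, standing.
- scoop_mid (a point): Bystander: middle of a lying scoop, 170 mm long.
- tape_mid (a point): Bystander: middle of a roll of tape lying flat, 68 mm diameter, 24 mm high.
- weight_mid (a point): Bystander: middle of a brass scale weight with a knob, 44 mm diameter, 57 mm high.
- cup_mid (a point): Bystander: middle of a white cup, 72 mm diameter, 70 mm high.

How it is judged:
On the way, in this order (a step that is already met when the one before it is completed fails the run):
1. both plugs are pressed fully home, the mast still pushed in (value of joint each of plug_left, plug_right above 0.0102 m and value of joint top_tube below 0.012 m), for 0.1 s.
2. the fingers squeeze the button in (value of joint button above 0.004 m and contact force between the fingers and button above 1 N and value of joint mid_tube below 0.012 m), for 0.05 s.
3. the mast is drawn out to its first stop (value of joint top_tube above 0.064 m), for 0.02 s.
4. the mast is drawn on to its second stop (value of joint each of top_tube, mid_tube above 0.064 m), for 0.2 s.
At the end, for the whole second after the job is handed in: Both plugs are home within 1.8 mm, both sections of the mast are out within 6 mm of their stops and still, and the fingers hold the grip (more than 2 N) (all of step 4 and velocity of joint top_tube between -0.01 and 0.01 m/s and contact force between the fingers and top_tube above 2 N and value of joint each of plug_left, plug_right above 0.0102 m); the arm keeps its last pose, push and grip.
It fails at once if a bystander is pushed by more than 25 mm or knocked over (distance of any of jar_mid, scoop_mid, tape_mid, weight_mid, cup_mid from where it was at the start of the episode above 0.025 m).
It also fails if it takes over 58 s, if anything falls off the work surface, if the arm or the gripper's body presses on something with over 40 N, if the wrist force passes 120 N, or if a joint passes its speed limit or range.

## Working session

There is one attempt and no reset: what is moved stays moved. The work goes in short steps, Python scripts to look and compute and a tool call to move; the robot and the scene stay as the last step left them, time stands still between calls to the robot, and variables do not carry over. Pictures are saved under pics/ and viewed, and the job is handed in when it is done.

Besides the shell and the picture viewer there is one more tool, called after "Call:" as a command line: name --argument value ..., lists and objects as JSON in quotes. step_arm: Moves the arm, as the interface text tells. Its arguments: {"type":"object","properties":{"rows":{"type":"array"},"jaw":{"type":"number"}},"required":["rows"]}

```bash
mkdir -p pics; ls; cat > h.py <<'E'
import numpy as np, cv2
from plant import sense, capture, finish_job
from scipy.spatial.transform import Rotation as R
def snap(n,fn):
    s=sense(); c=capture(n); cv2.imwrite('pics/'+fn,c['pixels']); 
    if n=='wrist':
        T=np.eye(4);T[:3,:3]=R.from_quat(s['tool_rot']).as_matrix();T[:3,3]=s['ee_pos']
        c['cam_to_world']=T@np.array(c['T_tool_cam'])
    np.save('pics/'+fn+'.npy',c,allow_pickle=True)
    return c
def load(fn): return np.load('pics/'+fn+'.npy',allow_pickle=True).item()
def ray(c,uv):
    K=np.array([[c['fx'],0,c['cx']],[0,c['fy'],c['cy']],[0,0,1.]])
    p=cv2.undistortPoints(np.array(uv,float).reshape(-1,1,2),K,np.array(c['distortion'],float)).reshape(-1,2)
    d=np.c_[p,np.ones(len(p))]; M=np.array(c['cam_to_world'])
    return M[:3,3], d@M[:3,:3].T
def onplane(c,uv,z):
    o,d=ray(c,uv); return o+d*((z-o[2])/d[:,2])[:,None]
def depthpt(c,uv):
    o,d=ray(c,uv); uv=np.array(uv).reshape(-1,2).astype(int); r=c['range_z'][uv[:,1],uv[:,0]]
    return o+d*r[:,None]
def cloud(c):
    h,w=c['range_z'].shape; uu,vv=np.meshgrid(np.arange(w),np.arange(h))
    o,d=ray(c,np.c_[uu.ravel(),vv.ravel()]); P=o+d*c['range_z'].ravel()[:,None]
    P[c['range_z'].ravel()<=0]=np.nan
    return P.reshape(h,w,3)
E
python3 - <<'E'
from h import *
s=sense()
for k,v in s.items(): print(k,np.round(v,4))
for n in ['side','top','wrist']:
    c=snap(n,n+'0.png'); print(n,c['fx'],c['fy'],np.round(c['cam_to_world'],3).tolist(),c['range_z'].min(),c['range_z'].max())
E
```

```text
pics
time_s 0.0
joints [ 1.1323  0.6001 -0.0025  1.6001  0.0018  0.9429 -0.0798]
joint_vel [-0.      0.0008  0.0005 -0.0028  0.0006  0.     -0.0005]
effort [-4.00000e-04 -7.65061e+01  1.49670e+00 -2.52349e+01 -5.25000e-02
  1.71000e-02  1.00000e-04]
ee_pos [ 0.2564 -0.6776  0.2178]
tool_rot [ 9.837e-01  1.799e-01 -2.000e-04 -7.000e-04]
wrist_force [-0.0315 -0.6427  0.6857]
ft_torque [-0.0004  0.0338  0.0268]
opening 0.0928
side 418.33998422727416 418.33998422727416 [[0.992, -0.104, 0.068, 0.54], [-0.124, -0.759, 0.639, -0.565], [-0.015, -0.643, -0.766, 0.829], [0.0, 0.0, 0.0, 1.0]] 0.0 3.0465002
top 484.8540176055302 484.8540176055302 [[-0.033, -0.973, 0.228, 0.339], [-0.999, 0.033, -0.004, 0.04], [-0.003, -0.228, -0.974, 1.254], [0.0, 0.0, 0.0, 1.0]] 0.0 2.3191364
wrist 315.7461823611014 315.7461823611014 [[0.354, -0.892, -0.282, 0.336], [-0.935, -0.338, -0.105, -0.648], [-0.001, 0.301, -0.954, 0.384], [0.0, 0.0, 0.0, 1.0]] 0.0 1.3273115
```

View pics/side0.png

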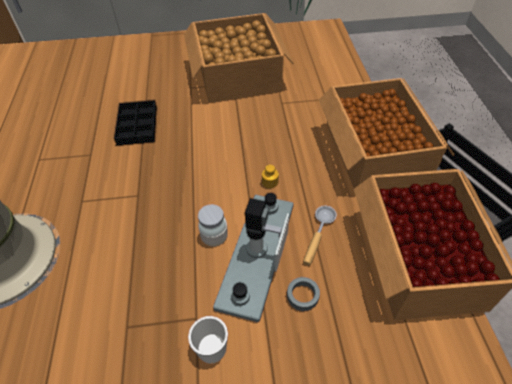

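View pics/top0.png

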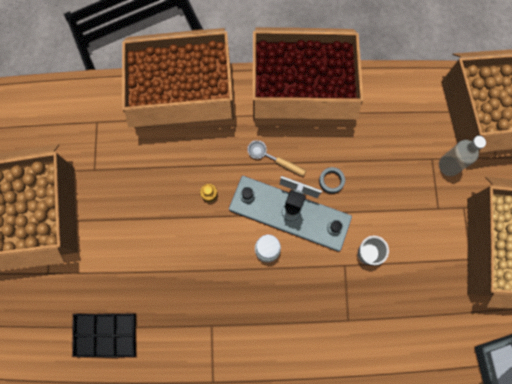

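The side view shows the foot plate, with plugs at about (270,200) and (240,292) and the grip at (257,212). The top view shows plugs at (248,195) and (336,227), the grip at (294,200), and the card at (300,186) on the far (+x) side. Next I'll measure them.

```bash
cat > m1.py <<'E'
from h import *
for n in ['side0.png','top0.png']:
    c=load(n); P=cloud(c); img=c['pixels']; hsv=cv2.cvtColor(img,cv2.COLOR_BGR2HSV)
    near=(P[...,0]>0.4)&(P[...,0]<1.1)&(abs(P[...,1])<0.45)
    # foot
    m=near&(abs(P[...,2]-0.02)<0.008)&(hsv[...,0]>80)&(hsv[...,0]<125)&(hsv[...,2]>60)
    k,lab,st,ce=cv2.connectedComponentsWithStats(m.astype(np.uint8))
    i=1+np.argmax(st[1:,4]); m=lab==i
    ys,xs=np.nonzero(m); Q=onplane(c,np.c_[xs,ys],0.02)[:,:2]
    r=cv2.minAreaRect((Q*1000).astype(np.float32)); print(n,'foot',r, 'z',np.median(P[m][:,2]))
    # things above 0.045
    m=near&(P[...,2]>0.045)&(P[...,2]<0.25)
    k,lab,st,ce=cv2.connectedComponentsWithStats(m.astype(np.uint8))
    for i in range(1,k):
        if st[i,4]>25:
            q=P[lab==i]; 
            print(' comp',st[i,4],ce[i].round(0),'min',q.min(0).round(3),'max',q.max(0).round(3),'med',np.median(q,0).round(3), 'col',np.median(img[lab==i],0))
    # black plug heads
    m=near&(hsv[...,2]<60)&(P[...,2]>0.05)&(P[...,2]<0.2)
    k,lab,st,ce=cv2.connectedComponentsWithStats(m.astype(np.uint8))
    for i in range(1,k):
        if st[i,4]>15:
            q=P[lab==i]; z=np.percentile(q[:,2],90); t=q[q[:,2]>z-0.006]
            print(' black',st[i,4],ce[i].round(1),'top z',z.round(4),'topmean',t.mean(0).round(4),t.min(0).round(3),t.max(0).round(3))
E
python3 m1.py
python3 - <<'E'
import cv2
a=cv2.imread('pics/side0.png')[160:380,170:350];b=cv2.imread('pics/top0.png')[130:280,190:400]
cv2.imwrite('pics/z1.png',cv2.resize(a,None,fx=3,fy=2.7,interpolation=cv2.INTER_CUBIC))
cv2.imwrite('pics/z2.png',cv2.resize(b,None,fx=3.5,fy=3.5,interpolation=cv2.INTER_CUBIC))
E
```

```text
side0.png foot ((561.4915771484375, -114.07121276855469), (214.85691833496094, 97.70558166503906), 67.0984878540039) z 0.01945916061038183
 comp 25744 [415. 201.] min [ 0.803 -0.266  0.045] max [1.085 0.365 0.136] med [ 0.937 -0.057  0.102] col [34. 59. 87.]
 comp 75 [270. 168.] min [0.627 0.131 0.049] max [0.652 0.157 0.059] med [0.639 0.143 0.055] col [ 47. 151. 201.]
 comp 1494 [264. 224.] min [ 0.558 -0.138  0.045] max [0.653 0.058 0.183] med [ 0.592 -0.08   0.116] col [41.5 45.  46. ]
 comp 725 [212. 220.] min [ 0.456 -0.035  0.045] max [0.518 0.027 0.089] med [ 0.487 -0.015  0.084] col [163. 163. 171.]
 comp 213 [240. 290.] min [ 0.519 -0.194  0.045] max [ 0.548 -0.163  0.065] med [ 0.534 -0.181  0.061] col [41. 40. 39.]
 comp 585 [208. 335.] min [ 0.433 -0.302  0.045] max [ 0.503 -0.231  0.074] med [ 0.466 -0.256  0.065] col [122. 124. 125.]
 black 1755 [437.1 231. ] top z 0.1018 topmean [ 0.9512 -0.1167  0.0995] [ 0.865 -0.239  0.096] [1.036 0.004 0.106]
 black 22 [455.  194.6] top z 0.0957 topmean [ 1.0359 -0.0229  0.094 ] [ 1.032 -0.037  0.09 ] [ 1.038 -0.014  0.098]
 black
[... 2229 characters left out ...]
67] col [173. 177. 178.]
 black 3091 [306.3  67.3] top z 0.1065 topmean [ 0.9452 -0.1282  0.1045] [ 0.862 -0.26   0.1  ] [1.043 0.005 0.115]
 black 20 [155.4  43.6] top z 0.1185 topmean [1.0351 0.2743 0.1174] [1.034 0.264 0.114] [1.037 0.284 0.123]
 black 115 [126.9  73.9] top z 0.1115 topmean [0.9571 0.3522 0.1099] [0.862 0.346 0.106] [1.035 0.357 0.119]
 black 46 [247.7 193.9] top z 0.0679 topmean [0.6245 0.0405 0.0657] [0.612 0.031 0.063] [0.637 0.053 0.072]
 black 291 [294.2 203.2] top z 0.1816 topmean [ 0.5797 -0.0683  0.1798] [ 0.558 -0.087  0.176] [ 0.599 -0.045  0.184]
 black 87 [335.8 226.4] top z 0.0655 topmean [ 0.5327 -0.1764  0.063 ] [ 0.52  -0.19   0.059] [ 0.546 -0.164  0.068]
```

View pics/z1.png

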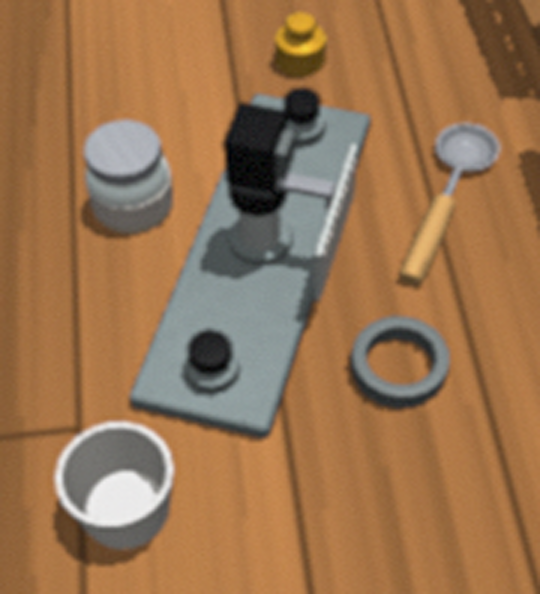

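View pics/z2.png

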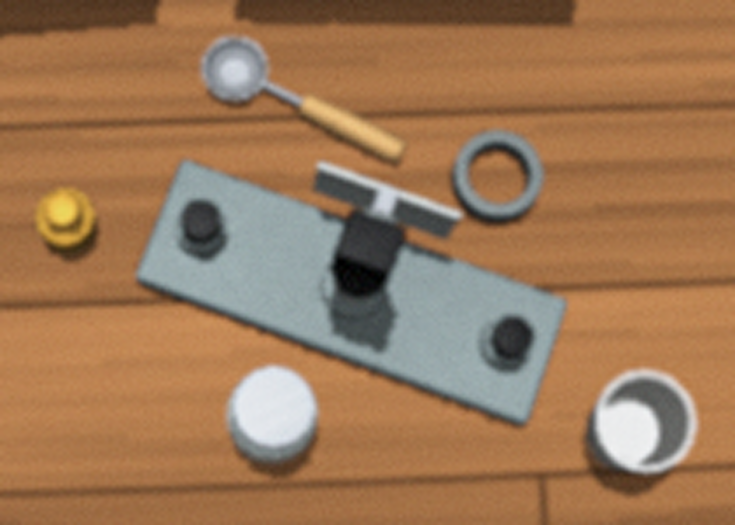

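Both views agree on these:
- **Plugs:** the left is about (0.625, 0.042) and the right about (0.533, -0.178). They are 239 mm apart (240 expected), with tops at about 62–66 mm.
- **Foot:** centre about (0.579, -0.067), with the foot's x axis at about -22.6°.
- **Grip top:** 0.180, as expected.

I'll turn the tool first and shut the fingers.

Call:
step_arm --rows '[0, 0, 0, 0, 0, -1, 0, 0, 0, 0, 0, -1, 0, 0, 0, 0, 0, -1, 0, 0, 0, 0, 0, -1, 0, 0, 0, 0, 0, -1, 0, 0, 0, 0, 0, -1, 0, 0, 0, 0, 0, -1, 0, 0, 0, 0, 0, -0.8, 0, 0, 0, 0, 0, 0]' --jaw 1

```text
time_s: 1.27
ee_pos: [0.2556, -0.676, 0.2145]
tool_rot: [0.824, 0.567, 0.001, -0.004]
wrist_force: [-0.6, -0.2, 0.6]
opening: 0.0077
```

```bash
cat >> h.py <<'E'
C=np.array([0.579,-0.0675]); YAW=np.deg2rad(-22.6)
PL=np.array([0.625,0.0425]); PR=np.array([0.5325,-0.178])
def togo(p,yaw=YAW):
    s=sense(); M=R.from_quat(s['tool_rot']).as_matrix()
    d=np.array(p)-s['ee_pos']; y=np.array([np.cos(yaw),np.sin(yaw),0]); z=np.array([0,0,-1.])
    T=np.c_[np.cross(y,z),y,z]; rv=R.from_matrix(M.T@T).as_rotvec(degrees=True)
    print('t',s['time_s'],'pos',np.round(s['ee_pos'],4),'F',np.round(s['wrist_force'],1),'open',s['opening'],'q',np.round(s['joints'],2))
    print('shift in rows(30mm):',(M.T@d/0.03).round(2),'turn rows(6deg):',(rv/6).round(2))
E
python3 -c "
from h import *
togo([*PR,0.16])"
```

```text
t 1.275 pos [ 0.2556 -0.676   0.2145] F [-0.6 -0.2  0.6] open 0.007693391818491713 q [ 1.27  0.61 -0.23  1.59  0.16  0.96  0.62]
shift in rows(30mm): [18.8   2.69  1.89] turn rows(6deg): [-0.05 -0.05  0.27]
```

Call:
step_arm --rows '[0.9, 0.12, 0, 0, 0, 0.02, 1, 0.14, 0, 0, 0, 0.02, 1, 0.14, 0, 0, 0, 0.02, 1, 0.14, 0, 0, 0, 0.02, 1, 0.14, 0, 0, 0, 0.02, 1, 0.14, 0, 0, 0, 0.02, 1, 0.14, 0, 0, 0, 0.02, 1, 0.14, 0, 0, 0, 0.02, 1, 0.14, 0, 0, 0, 0.02, 1, 0.14, 0, 0, 0, 0.02, 1, 0.14, 0, 0, 0, 0.02, 1, 0.14, 0, 0, 0, 0.02, 1, 0.14, 0, 0, 0, 0, 1, 0.14, 0, 0, 0, 0, 1, 0.14, 0, 0, 0, 0]' --jaw 1

```text
time_s: 3.15
ee_pos: [0.4917, -0.2781, 0.215]
tool_rot: [0.843, 0.539, 0.0, -0.004]
wrist_force: [0.7, 0.1, -0.4]
opening: 0.0004
```

```bash
python3 -c "
from h import *
togo([*PR,0.16])"
```

```text
t 3.15 pos [ 0.4917 -0.2781  0.215 ] F [ 0.7  0.1 -0.4] open 0.00041315112064580785 q [ 0.61  0.43 -0.26  1.96  0.15  0.78 -0.17]
shift in rows(30mm): [ 3.59 -0.15  1.85] turn rows(6deg): [-0.06 -0.05 -0.37]
```

Call:
step_arm --rows '[0.9, 0, 0, 0, 0, -0.12, 0.9, -0.05, 0.2, 0, 0, -0.12, 0.9, -0.05, 0.4, -0.06, -0.05, -0.12, 0.7, -0.05, 0.5, 0, 0, 0, 0.3, 0, 0.5, 0, 0, 0, 0, 0, 0, 0, 0, 0]'

```text
time_s: 3.9
ee_pos: [0.5353, -0.1693, 0.1663]
tool_rot: [0.834, 0.551, 0.001, 0.001]
wrist_force: [-0.9, -0.2, -0.1]
opening: 0.0004
```

```bash
python3 -c "
from h import *
togo([*PR,0.085])
c=snap('wrist','w1.png'); 
"
```

```text
t 3.9 pos [ 0.5353 -0.1693  0.1663] F [-0.9 -0.2 -0.1] open 0.00044480986488012813 q [ 0.39  0.48 -0.26  2.02  0.19  0.66 -0.4 ]
shift in rows(30mm): [-0.3   0.02  2.71] turn rows(6deg): [ 0.02 -0.   -0.08]
```

View pics/w1.png

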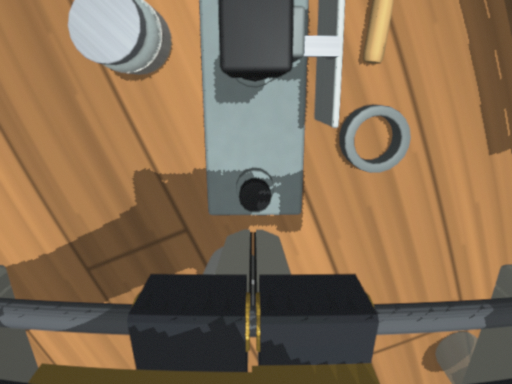

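The wrist view shows the right plug's head at about (255,194) and the grip at the top centre, (257,35), with its button on the right side at about (299,30). I'll cross-check the measured positions against it.

```bash
python3 -c "
from h import *
c=load('w1.png'); P=cloud(c); g=c['pixels'].max(2)
for nm,(x0,y0,x1,y1),zr in [('plug',(230,165,285,215),(0.052,0.08)),('grip',(200,0,320,85),(0.17,0.19)),('button',(285,0,320,85),(0.12,0.18))]:
    m=np.zeros(g.shape,bool); m[y0:y1,x0:x1]=1
    m&=(P[...,2]>zr[0])&(P[...,2]<zr[1])
    ys,xs=np.nonzero(m); q=P[m]; print(nm,m.sum(),xs.min(),xs.max(),ys.min(),ys.max(),'med',np.median(q,0).round(4))
    Mx=np.array([[np.cos(YAW),np.sin(YAW)],[-np.sin(YAW),np.cos(YAW)]])
    f=(q[:,:2]-C)@Mx.T; print('  foot frame min',f.min(0).round(4),'max',f.max(0).round(4),'mid',((f.min(0)+f.max(0))/2).round(4),'z90',np.percentile(q[:,2],[50,90]).round(4))
"
```

```text
plug 861 239 271 179 212 med [ 0.5354 -0.175   0.0628]
  foot frame min [-0.0134 -0.1323] max [ 0.0159 -0.1028] mid [ 0.0013 -0.1176] z90 [0.0628 0.0637]
grip 5444 218 297 0 73 med [ 0.5796 -0.0697  0.1801]
  foot frame min [-0.0155 -0.0174] max [0.0212 0.0143] mid [ 0.0028 -0.0016] z90 [0.1801 0.1811]
button 1019 285 319 0 73 med [ 0.5985 -0.0751  0.1686]
  foot frame min [ 0.0145 -0.0173] max [0.0421 0.0141] mid [ 0.0283 -0.0016] z90 [0.1686 0.1796]
```

Call:
step_arm --rows '[-0.2, 0, 0.5, 0, 0, -0.05, -0.1, 0, 0.8, 0, 0, 0, 0, 0, 0.8, 0, 0, 0, 0, 0, 0.5, 0, 0, 0, 0, 0, 0.2, 0, 0, 0, 0, 0, 0, 0, 0, 0]'

```text
time_s: 4.7
ee_pos: [0.5307, -0.1855, 0.0799]
tool_rot: [0.835, 0.55, 0.001, 0.003]
wrist_force: [0.1, -0.3, -0.2]
opening: 0.0009
```

```bash
python3 -c "
from h import *
togo([0.534,-0.1765,0.054])
"
```

```text
t 4.7 pos [ 0.5307 -0.1855  0.0799] F [ 0.1 -0.3 -0.2] open 0.0009224743069212397 q [ 0.37  0.61 -0.2   2.08  0.26  0.47 -0.43]
shift in rows(30mm): [ 0.32 -0.02  0.86] turn rows(6deg): [ 0.05  0.02 -0.12]
```

Call:
step_arm --rows '[0.25, 0, 0, 0, 0, -0.05, 0.05, 0, 0.15, 0, 0, 0, 0, 0, 0.15, 0, 0, 0, 0, 0, 0, 0, 0, 0]'

```text
time_s: 5.2
ee_pos: [0.5358, -0.1766, 0.0719]
tool_rot: [0.834, 0.552, 0.002, 0.004]
wrist_force: [0.4, -0.8, -0.1]
opening: 0.0002
```

```bash
python3 -c "
from h import *
togo([0.534,-0.1765,0.054])
"
```

```text
t 5.2 pos [ 0.5358 -0.1766  0.0719] F [ 0.4 -0.8 -0.1] open 0.00018391669162513944 q [ 0.35  0.62 -0.19  2.09  0.27  0.45 -0.45]
shift in rows(30mm): [-0.02 -0.06  0.6 ] turn rows(6deg): [ 0.08  0.01 -0.06]
```

Call:
step_arm --rows '[0, -0.03, 0.15, 0, 0, 0, 0, 0, 0.15, 0, 0, 0, 0, 0, 0.15, 0, 0, 0]'

```text
time_s: 5.58
ee_pos: [0.535, -0.1764, 0.0582]
tool_rot: [0.834, 0.552, 0.002, 0.004]
wrist_force: [-1.3, 0.2, 8.1]
opening: 0.0002
```

Call:
step_arm --rows '[0, 0, 0.15, 0, 0, 0, 0, 0, 0.15, 0, 0, 0, 0, 0, 0.15, 0, 0, 0]'

```text
time_s: 5.95
ee_pos: [0.5353, -0.1765, 0.0536]
tool_rot: [0.834, 0.552, 0.002, 0.007]
wrist_force: [-16.8, 6.0, 75.1]
opening: 0.0003
```

The right plug is home: the force jumped at z = 0.0536, where 0.054 was expected. Now I'll go up and over the mast to the left plug.

Call:
step_arm --rows '[0, 0, -0.3, 0, 0, 0, 0, 0, -0.8, 0, 0, 0, 0, 0, -1, 0, 0, 0, 0, 0, -1, 0, 0, 0, 0, 0, -1, 0, 0, 0, 0, 0, -1, 0, 0, 0, 0, 0, -0.4, 0, 0, 0, 0, 0, 0, 0, 0, 0]'

```text
time_s: 6.95
ee_pos: [0.5327, -0.1752, 0.2233]
tool_rot: [0.834, 0.552, 0.002, 0.007]
wrist_force: [0.2, 0.5, 0.1]
opening: -0.0
```

```bash
python3 -c "
from h import *
togo([0.626,0.043,0.215])
c=snap('wrist','w2.png');c=snap('top','t2.png')
P=cloud(c)
m=np.zeros(P.shape[:2],bool);m[210:240,320:350]=1
m&=(P[...,2]>0.045)&(P[...,2]<0.09);print(np.percentile(P[m][:,2],[50,90]))
"
```

```text
t 6.95 pos [ 0.5327 -0.1752  0.2233] F [0.2 0.5 0.1] open -4.5598545334962835e-05 q [ 0.42  0.4  -0.28  1.97  0.17  0.77 -0.36]
shift in rows(30mm): [7.91 0.02 0.24] turn rows(6deg): [ 0.13  0.04 -0.07]
[0.05328542 0.05727475]
```

View pics/w2.png

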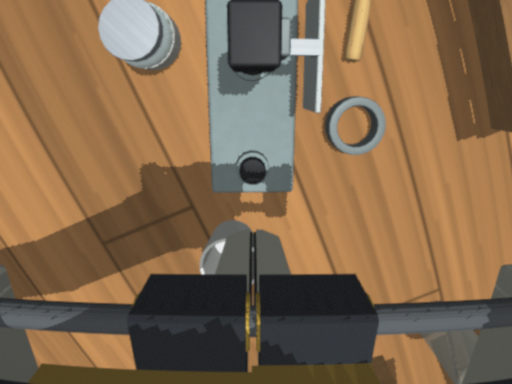

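The right plug, at (253,168), now sits on its boss, with the median of its top at about 0.053. I'll carry on to the left plug.

Call:
step_arm --rows '[0.8, 0, 0, 0.1, 0.03, 0, 0.95, 0, 0, 0, 0, 0, 0.95, 0, 0, 0, 0, 0, 0.95, 0, 0, 0, 0, 0, 0.95, 0, 0, 0, 0, 0, 0.95, 0, 0, 0, 0, 0, 0.95, 0, 0, 0, 0, 0, 0.7, 0, 0, 0, 0, 0, 0.2, 0, 0, 0, 0, 0, 0, 0, 0, 0, 0, 0]'

```text
time_s: 8.3
ee_pos: [0.6203, 0.0495, 0.2115]
tool_rot: [0.832, 0.555, -0.005, -0.006]
wrist_force: [0.1, -0.3, 1.2]
opening: 0.0003
```

```bash
python3 -c "
from h import *
togo([0.626,0.043,0.085])
c=snap('wrist','w3.png')
"
```

```text
t 8.3 pos [0.6203 0.0495 0.2115] F [ 0.1 -0.3  1.2] open 0.0003154635275989413 q [ 0.03  0.5  -0.29  1.83  0.17  0.85 -0.74]
shift in rows(30mm): [-0.12  0.33  4.21] turn rows(6deg): [-0.16  0.02  0.01]
```

Call:
step_arm --rows '[-0.1, 0.3, 0.5, -0.12, 0, 0, 0, 0, 0.9, 0, 0, 0, 0, 0, 0.9, 0, 0, 0, 0, 0, 0.9, 0, 0, 0, 0, 0, 0.5, 0, 0, 0, 0, 0, 0.2, 0, 0, 0, 0, 0, 0, 0, 0, 0]'

```text
time_s: 9.22
ee_pos: [0.6274, 0.0327, 0.0883]
tool_rot: [0.835, 0.551, -0.002, 0.001]
wrist_force: [0.8, 0.2, 0.5]
opening: 0.0003
```

```bash
python3 -c "
from h import *
togo([0.626,0.043,0.054])
"
```

```text
t 9.225 pos [0.6274 0.0327 0.0883] F [0.8 0.2 0.5] open 0.0003181257414502827 q [ 0.01  0.65 -0.23  1.92  0.26  0.6  -0.8 ]
shift in rows(30mm): [ 0.3  -0.18  1.14] turn rows(6deg): [ 0.    0.05 -0.09]
```

Call:
step_arm --rows '[0.25, -0.15, 0, 0, 0, -0.06, 0.05, 0, 0.15, 0, 0, 0, 0, 0, 0.2, 0, 0, 0, 0, 0, 0.2, 0, 0, 0, 0, 0, 0, 0, 0, 0]'

```text
time_s: 9.85
ee_pos: [0.628, 0.044, 0.0728]
tool_rot: [0.833, 0.554, -0.0, 0.002]
wrist_force: [-1.0, 0.1, 0.1]
opening: 0.0004
```

```bash
python3 -c "
from h import *
togo([0.626,0.043,0.054])
"
```

```text
t 9.85 pos [0.628  0.044  0.0728] F [-1.   0.1  0.1] open 0.0003881692666022407 q [-0.02  0.67 -0.22  1.93  0.27  0.57 -0.81]
shift in rows(30mm): [-0.05 -0.05  0.63] turn rows(6deg): [ 0.03  0.03 -0.02]
```

Call:
step_arm --rows '[-0.03, -0.03, 0.15, 0, 0, 0, 0, 0, 0.15, 0, 0, 0, 0, 0, 0.15, 0, 0, 0]'

```text
time_s: 10.22
ee_pos: [0.6268, 0.0433, 0.0595]
tool_rot: [0.833, 0.554, -0.0, 0.002]
wrist_force: [-1.5, 0.5, 7.1]
opening: 0.0007
```

Call:
step_arm --rows '[0, 0, 0.13, 0, 0, 0, 0, 0, 0.13, 0, 0, 0, 0, 0, 0.13, 0, 0, 0]'

```text
time_s: 10.6
ee_pos: [0.627, 0.0433, 0.0538]
tool_rot: [0.833, 0.553, 0.0, 0.004]
wrist_force: [-16.4, -1.6, 59.7]
opening: 0.0007
```

The left plug is home too: the force stop came at z = 0.0538. Next I'll go up, move over the grip and open the fingers.

Call:
step_arm --rows '[0, 0, -0.3, 0, 0, 0, 0, 0, -0.8, 0, 0, 0, 0, 0, -1, 0, 0, 0, 0, 0, -1, 0, 0, 0, 0, 0, -1, 0, 0, 0, 0, 0, -1, 0, 0, 0, 0, 0, -0.8, 0, 0, 0, 0, 0, 0, 0, 0, 0]'

```text
time_s: 11.6
ee_pos: [0.6258, 0.0437, 0.2363]
tool_rot: [0.833, 0.553, 0.0, 0.004]
wrist_force: [0.6, -0.6, -0.2]
opening: 0.0003
```

```bash
python3 -c "
from h import *
togo([0.580,-0.068,0.22])
"
```

```text
t 11.6 pos [0.6258 0.0437 0.2363] F [ 0.6 -0.6 -0.2] open 0.0002664701929034131 q [ 0.03  0.47 -0.29  1.81  0.18  0.88 -0.74]
shift in rows(30mm): [-4.02  0.03  0.56] turn rows(6deg): [ 0.07  0.04 -0.04]
```

Call:
step_arm --rows '[-0.8, 0, 0, 0.06, 0.03, 0, -0.9, 0, 0, 0, 0, 0, -0.9, 0, 0, 0, 0, 0, -0.8, 0, 0, 0, 0, 0, -0.4, 0, 0, 0, 0, 0, 0, 0, 0, 0, 0, 0, 0, 0, 0, 0, 0, 0]' --jaw -1

```text
time_s: 12.48
ee_pos: [0.5782, -0.063, 0.2295]
tool_rot: [0.833, 0.554, -0.003, -0.002]
wrist_force: [-0.1, 0.2, 0.1]
opening: 0.0657
```

```bash
python3 -c "
from h import *
togo([0.580,-0.068,0.133])
for n in ['wrist','top','side']: c=snap(n,n[0]+'4.png')
for n in ['t4.png','s4.png']:
    P=cloud(load(n))
    f=(P[...,:2]-C)@np.array([[np.cos(YAW),np.sin(YAW)],[-np.sin(YAW),np.cos(YAW)]]).T
    for nm,y in [('L',.12),('R',-.12)]:
        m=(np.hypot(f[...,0]-0.002,f[...,1]-y)<0.012)&(P[...,2]>0.04)&(P[...,2]<.09)
        if m.any(): print(n,nm,m.sum(),np.percentile(P[m][:,2],[25,50,75]).round(4))
"
```

```text
t 12.475 pos [ 0.5782 -0.063   0.2295] F [-0.1  0.2  0.1] open 0.06573640682326706 q [ 0.22  0.43 -0.29  1.91  0.16  0.83 -0.55]
shift in rows(30mm): [-0.12  0.14  3.22] turn rows(6deg): [-0.06  0.02 -0.02]
t4.png L 69 [0.0521 0.0535 0.0552]
s4.png L 72 [0.0522 0.0537 0.0549]
s4.png R 109 [0.0517 0.0525 0.0537]
```

View pics/w4.png

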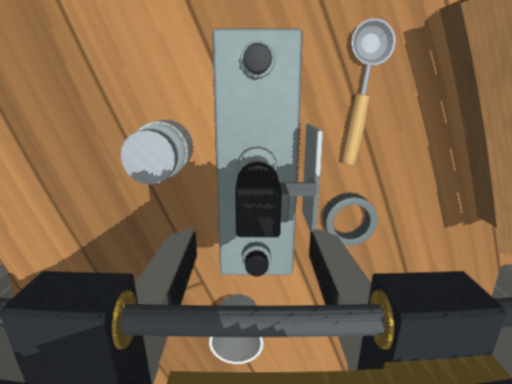

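View pics/s4.png

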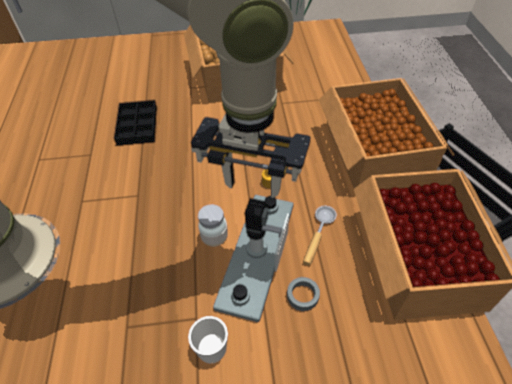

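Both plug tops now measure about 53 mm, so they are home. In the wrist view the grip is at about (258,205). Before descending I'll check where it sits relative to the TCP.

```bash
python3 -c "
from h import *
Mx=np.array([[np.cos(YAW),np.sin(YAW)],[-np.sin(YAW),np.cos(YAW)]])
for n,(x0,y0,x1,y1) in [('w4.png',(220,150,330,245)),('s4.png',(235,190,290,260)),('t4.png',(200,150,400,280))]:
    P=cloud(load(n)); m=np.zeros(P.shape[:2],bool); m[y0:y1,x0:x1]=1
    f=(P[...,:2]-C)@Mx.T
    m&=(np.abs(f).max(-1)<0.045)&(P[...,2]>.173)&(P[...,2]<.19)
    if m.any(): print(n,m.sum(),f[m].min(0).round(4),f[m].max(0).round(4),((f[m].min(0)+f[m].max(0))/2).round(4),np.percentile(P[m][:,2],[10,50,90]).round(3))
c=load('s4.png'); W=np.linalg.inv(c['cam_to_world']); K=np.array([[c['fx'],0,c['cx']],[0,c['fy'],c['cy']],[0,0,1]])
s=sense(); p=s['ee_pos']; print(cv2.projectPoints(np.array([p,[0.58,-0.068,0.152]]),cv2.Rodrigues(W[:3,:3])[0],W[:3,3],K,np.array(c['distortion']))[0].reshape(-1,2))
"
```

```text
w4.png 2373 [-0.0156 -0.017 ] [0.0186 0.0227] [0.0015 0.0028] [0.179 0.18  0.181]
s4.png 306 [-0.0164 -0.0196] [0.0177 0.0219] [0.0007 0.0011] [0.177 0.18  0.181]
[[252.89816263 188.15700409]
 [255.18247888 214.90697977]]
```

The measurements agree, with the grip centre within 1–2 mm of my estimate. I'll descend in stages once the jaws are fully open.

Call:
step_arm --rows '[0, 0.12, 0, -0.06, 0, 0, 0, 0, 0.2, 0, 0, 0, 0, 0, 0.4, 0, 0, 0, 0, 0, 0, 0, 0, 0]' --jaw -1

```text
time_s: 13.12
ee_pos: [0.5821, -0.0633, 0.2102]
tool_rot: [0.832, 0.555, -0.001, 0.001]
wrist_force: [-0.8, -0.3, -0.1]
opening: 0.0931
```

```bash
python3 -c "
from h import *
togo([0.5805,-0.0665,0.133])
"
```

```text
t 13.125 pos [ 0.5821 -0.0633  0.2102] F [-0.8 -0.3 -0.1] open 0.09312737749006214 q [ 0.21  0.46 -0.28  1.92  0.18  0.79 -0.57]
shift in rows(30mm): [-0.11 -0.01  2.57] turn rows(6deg): [ 0.    0.02 -0.  ]
```

Call:
step_arm --rows '[0, 0, 0.4, 0, 0, 0, 0, 0, 0.6, 0, 0, 0, 0, 0, 0.6, 0, 0, 0, 0, 0, 0.4, 0, 0, 0, 0, 0, 0, 0, 0, 0]'

```text
time_s: 13.75
ee_pos: [0.5817, -0.0635, 0.1463]
tool_rot: [0.832, 0.555, -0.001, 0.0]
wrist_force: [1.2, 0.5, -0.5]
opening: 0.0927
```

```bash
python3 -c "
from h import *
togo([0.5805,-0.0665,0.133])
c=snap('side','s5.png'); cv2.imwrite('pics/s5z.png',cv2.resize(c['pixels'][100:300,180:340],None,fx=3,fy=3))
"
```

```text
t 13.75 pos [ 0.5817 -0.0635  0.1463] F [ 1.2  0.5 -0.5] open 0.09272906501692303 q [ 0.19  0.53 -0.26  1.98  0.22  0.65 -0.6 ]
shift in rows(30mm): [-0.11  0.    0.44] turn rows(6deg): [-0.    0.02 -0.  ]
```

View pics/s5z.png

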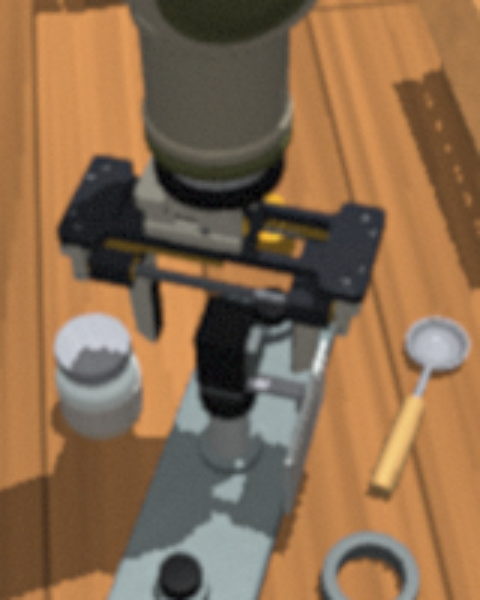

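The fingers straddle the grip, at roughly (215,330) in the zoom, clear of the card. I'll do the last bit of descent and then close.

Call:
step_arm --rows '[-0.08, 0, 0.2, 0, 0, 0, 0, 0, 0.2, 0, 0, 0, 0, 0, 0, 0, 0, 0]'

```text
time_s: 14.18
ee_pos: [0.5817, -0.0661, 0.1352]
tool_rot: [0.832, 0.555, 0.0, 0.001]
wrist_force: [0.2, 0.2, -0.0]
opening: 0.0931
```

```bash
python3 -c "
from h import *
togo([0.5805,-0.0665,0.133])
"
```

```text
t 14.175 pos [ 0.5817 -0.0661  0.1352] F [ 0.2  0.2 -0. ] open 0.0930854017016677 q [ 0.19  0.55 -0.25  1.99  0.23  0.63 -0.61]
shift in rows(30mm): [-0.03 -0.03  0.07] turn rows(6deg): [ 0.02  0.01 -0.01]
```

Call:
step_arm --rows '[0, 0, 0.04, 0, 0, 0, 0, 0, 0, 0, 0, 0, 0, 0, 0, 0, 0, 0, 0, 0, 0, 0, 0, 0, 0, 0, 0, 0, 0, 0, 0, 0, 0, 0, 0, 0, 0, 0, 0, 0, 0, 0, 0, 0, 0, 0, 0, 0]' --jaw 1

```text
time_s: 15.18
ee_pos: [0.5816, -0.0657, 0.1345]
tool_rot: [0.832, 0.555, 0.0, 0.001]
wrist_force: [0.9, -0.4, 0.1]
opening: 0.035
```

The opening is 35 mm, so the button is fully in. I'll draw the mast up to the first stop.

Call:
step_arm --rows '[0, 0, -0.15, 0, 0, 0, 0, 0, -0.25, 0, 0, 0, 0, 0, -0.25, 0, 0, 0, 0, 0, -0.25, 0, 0, 0, 0, 0, -0.25, 0, 0, 0, 0, 0, -0.25, 0, 0, 0]'

```text
time_s: 15.92
ee_pos: [0.5815, -0.0658, 0.1787]
tool_rot: [0.832, 0.555, 0.0, 0.001]
wrist_force: [0.1, -1.2, -3.7]
opening: 0.0346
```

```bash
python3 -c "
from h import *
togo([0.5816,-0.0657,0.2745])
"
```

```text
t 15.925 pos [ 0.5815 -0.0658  0.1787] F [ 0.1 -1.2 -3.7] open 0.03457684609608027 q [ 0.21  0.49 -0.27  1.95  0.2   0.72 -0.58]
shift in rows(30mm): [ 0.    0.01 -3.19] turn rows(6deg): [ 0.02  0.01 -0.01]
```

The mast is coming up at -3.7 N, which fits the top section's weight plus friction. I'll continue past the first stop.

Call:
step_arm --rows '[0, 0, -0.25, 0, 0, 0, 0, 0, -0.25, 0, 0, 0, 0, 0, -0.25, 0, 0, 0, 0, 0, -0.25, 0, 0, 0, 0, 0, -0.25, 0, 0, 0]'

```text
time_s: 16.55
ee_pos: [0.5815, -0.0658, 0.2182]
tool_rot: [0.832, 0.555, 0.0, 0.001]
wrist_force: [2.8, 0.9, -9.7]
opening: 0.0347
```

Call:
step_arm --rows '[0, 0, -0.25, 0, 0, 0, 0, 0, -0.25, 0, 0, 0, 0, 0, -0.25, 0, 0, 0]'

```text
time_s: 16.92
ee_pos: [0.5815, -0.0658, 0.2417]
tool_rot: [0.832, 0.555, 0.0, 0.001]
wrist_force: [2.9, 1.1, -10.3]
opening: 0.0343
```

```bash
python3 -c "
from h import *
togo([0.5816,-0.0657,0.2745])
"
```

```text
t 16.925 pos [ 0.5815 -0.0658  0.2417] F [  2.9   1.1 -10.3] open 0.034251937508328584 q [ 0.23  0.42 -0.29  1.89  0.16  0.85 -0.54]
shift in rows(30mm): [ 0.    0.01 -1.09] turn rows(6deg): [ 0.02  0.01 -0.01]
```

The pull rose to 10 N past the first stop, which is the middle section following. I'll slow down towards the second stop.

Call:
step_arm --rows '[0, 0, -0.2, 0, 0, 0, 0, 0, -0.2, 0, 0, 0, 0, 0, -0.2, 0, 0, 0, 0, 0, -0.15, 0, 0, 0]'

```text
time_s: 17.42
ee_pos: [0.5814, -0.0658, 0.2659]
tool_rot: [0.832, 0.555, 0.0, 0.001]
wrist_force: [2.7, 1.6, -9.6]
opening: 0.0345
```

Call:
step_arm --rows '[0, 0, -0.1, 0, 0, 0, 0, 0, -0.1, 0, 0, 0]'

```text
time_s: 17.68
ee_pos: [0.5814, -0.0658, 0.2724]
tool_rot: [0.832, 0.555, 0.0, 0.001]
wrist_force: [3.3, 0.7, -8.0]
opening: 0.0348
```

Call:
step_arm --rows '[0, 0, -0.06, 0, 0, 0]'

```text
time_s: 17.8
ee_pos: [0.5814, -0.0658, 0.2743]
tool_rot: [0.832, 0.555, 0.0, 0.001]
wrist_force: [3.1, -0.1, -8.7]
opening: 0.0346
```

Call:
step_arm --rows '[0, 0, -0.05, 0, 0, 0]'

```text
time_s: 17.92
ee_pos: [0.5813, -0.0658, 0.2749]
tool_rot: [0.832, 0.555, 0.0, 0.001]
wrist_force: [6.6, 0.1, -25.7]
opening: 0.0346
```

I've hit the hard stop: the force jumped to 26 N at z = 0.2749, against 0.2745 predicted. I'll hold with a small upward bias and check with the cameras.

Call:
step_arm --rows '[0, 0, -0.03, 0, 0, 0, 0, 0, -0.02, 0, 0, 0, 0, 0, -0.02, 0, 0, 0, 0, 0, -0.02, 0, 0, 0]'

```text
time_s: 18.42
ee_pos: [0.5813, -0.0658, 0.2748]
tool_rot: [0.832, 0.555, -0.0, 0.0]
wrist_force: [5.5, 0.0, -17.2]
opening: 0.0344
```

```bash
python3 -c "
from h import *
togo([0.5816,-0.0657,0.2745])
c=snap('side','s6.png'); c2=snap('top','t6.png'); togo([0.5816,-0.0657,0.2745])
for n in ['t6.png','s6.png','t0' if 0 else 's4.png']:
    P=cloud(load(n)); f=(P[...,:2]-C)@np.array([[np.cos(YAW),np.sin(YAW)],[-np.sin(YAW),np.cos(YAW)]]).T
    for nm,y in [('L',.12),('R',-.12)]:
        m=(np.hypot(f[...,0]-0.002,f[...,1]-y)<0.012)&(P[...,2]>0.04)&(P[...,2]<.09)
        if m.any(): print(n,nm,m.sum(),np.percentile(P[m][:,2],[25,50,75]).round(4))
    m=(np.abs(f[...,0]-.057)<.012)&(np.abs(f[...,1])<.05)&(P[...,2]>.1)&(P[...,2]<.262)
    if m.any(): print(n,'card z',np.percentile(P[m][:,2],[0,50,99]).round(4),m.sum())
"
```

```text
t 18.425 pos [ 0.5813 -0.0658  0.2748] F [  5.5   0.  -17.2] open 0.03440360528941151 q [ 0.23  0.39 -0.3   1.85  0.14  0.93 -0.53]
shift in rows(30mm): [0.01 0.01 0.01] turn rows(6deg): [-0.    0.01 -0.  ]
t 18.525 pos [ 0.5814 -0.0658  0.2748] F [  5.2   0.1 -17.8] open 0.034767306802283834 q [ 0.23  0.39 -0.3   1.85  0.14  0.93 -0.53]
shift in rows(30mm): [0.01 0.01 0.01] turn rows(6deg): [-0.    0.01 -0.  ]
t6.png L 68 [0.0525 0.0537 0.0555]
t6.png card z [0.1833 0.2234 0.2506] 20
s6.png L 76 [0.0523 0.0539 0.0546]
s6.png R 101 [0.0517 0.0527 0.0537]
s6.png card z [0.1818 0.2411 0.2596] 434
s4.png L 72 [0.0522 0.0537 0.0549]
s4.png R 109 [0.0517 0.0525 0.0537]
s4.png card z [0.1005 0.1091 0.2601] 204
```

View pics/s6.png

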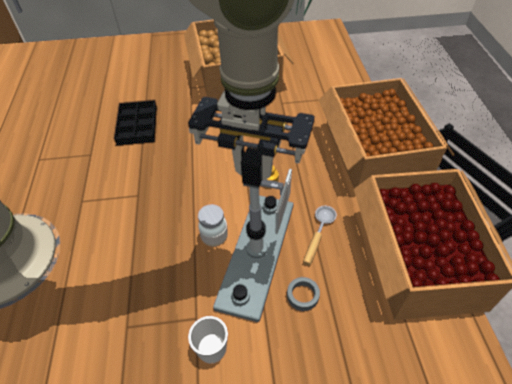

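The side view shows the mast fully out in two sections, from (257,230) up to the grip at (253,165). The bottom edge of the card is at about 181 mm (179 expected), the plugs are home, and the bystanders haven't moved. The arm is holding still with an upward push of about 17 N, so I'm handing in.

```bash
python3 -c "
from h import *
print(finish_job()); s=sense(); print(s['time_s'],s['ee_pos'],s['wrist_force'],s['opening'])
"
```

```text
the job is handed in; nothing more can be done
None
the job is handed in; nothing more can be done
```

I pressed both plugs home, squeezed the grip, drew the mast up past its first stop to the second, and handed the job in while holding it there, at about 18.5 s. The hand-in reports no verdict.

**Last checks:**
- **Plugs:** the tops measured about 53–54 mm against the 54 mm home height, and each press ended on a clear force stop at about z = 0.054.
- **Button:** the jaw opening was about 34.5–35 mm, so the button is fully in.
- **Mast:** the tool rose 140 mm and met a hard stop at z = 0.2748 (0.2745 expected). The grip had not slipped, and the card's lower edge was at about 181 mm (179 expected).
- **Hold:** the arm was still in its last readings, pulling up with about 17 N. After hand-in the state could no longer be read, so the final second of holding is unchecked.
- **Bystanders:** none looked moved in the last side picture; I judged this by eye, not by measurement.

The highest wrist force was about 77 N, at the end of the right plug's press, under the 120 N limit. No checks failed or disagreed by more than a few millimetres.

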